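# Draw the drying board out from under the rack with the hook

### The arm

A 6-joint arm with a two-finger parallel gripper is mounted at the origin on the work surface. World frame = base frame: x ahead of the robot, y to its left, z up, the work surface at z = 0. Lengths are in m, angles in rad, forces in N, time in s.
With the tool pointing down it reaches from about 0.35 to 0.85 m from the base axis. Payload 8.1 kg.
Tool frame: the origin (TCP) lies between the finger pads; the fingertips stand 14 mm ahead of it and the grasp point (between the pads) lies 5 mm behind it (robot.tip_reach is the z of the fingertips in the tool frame, in m); z points along the fingers, y is the line along which they close (so a half turn about z gives the same grasp; the last joint's range is limited). The gripper opens to 93 mm and grips with 3 to 60 N. Pads are 15 mm wide; open, the fingers measure 128 mm over their backs; the gripper's body (75 mm by 188 mm) begins 65 mm behind the grasp point.
Start: joints at [-1.4, 0.13, 1.488, -0, 1.523, -0.085], TCP at [0.152, -0.58, 0.233] pointing down, gripper open.
Joint ranges: [-2.96, 2.96], [-0.89, 2.26], [0.02, 2.5], [-1.34, 4.48], [0, 2.73], [-2.66, 2.66]. Speed limits (rad/s): [2.39, 2.39, 2.79, 3.14, 3.14, 3.14].

### API

Orientations are given as a rotation vector (axis times angle).
In Python, from plant import robot gives the robot as it stands. The module is installed in compiled form; this text tells all that it offers.
- The arm moves only by the shell command python3 -m handwheel 'ROWS' [FORCE]. ROWS is JSON, a list of rows, each a list of 7 numbers: the closure, from -1 (fully open) to 1 (shut), then the shift along the tool's x, y, z each as a share of 100 cm, from -1 to 1, then the turn, a rotation vector about the tool's x, y, z each as a share of 180 degrees, from -1 to 1. In form: [[grip, tx, ty, tz, rx, ry, rz], ...]. A call has 1 to 20 rows; each row is the pose to reach, as a shift and turn from the pose commanded when the call began, along the tool's axes at that moment, turning the shorter way round; what a row does not reach only later rows make up. A row lasts 1/8 s, in which the tool goes at most 62.5 mm and 10.7 degrees, less where a joint would pass 70% of its speed; a pose out of reach is approached as far as the arm can. A call with a number of a shift or a turn outside -1 to 1 is refused whole. A call with a gripper value outside its range is refused whole. The fingers move at their own pace and stop on an object; FORCE is the grip in N (left out, the last holds). Time passes only in rows, so rows that repeat a pose let the fingers close. It gives the time, the measured TCP pose, the force, the opening and the grip force at its end, in the units of the state.
- robot.read_state(): the state, without advancing time (a new reading comes with each control period).
- robot.read_camera(name): name is "scene" or "top" or "wrist"; returns a dict with "frame" (400x640x3 uint8, red, green, blue), "fx", "fy", "cx", "cy" (pixels), "k1" (the pictures are not rectified: a ray, as slopes to the right and down, at radius r is drawn at 1 + k1 r^2 times it, then the intrinsics apply), "rvec" (rotation vector, rad) and "tvec" (3), from world to camera coordinates, as OpenCV has them; the wrist camera has in their place "T_tool_cam" (4x4, takes a point from camera to tool coordinates, whose origin is the TCP and whose axes are the flange's). Camera axes: x right, y down, z forward; pixel columns grow to the right and rows downward; lengths in m; the calibration is good to about 2 mm. A picture is of the moment at which its call begins: read the wrist's pose just before it. There is no depth.
- robot.close_job(): hands the job in; it is judged then, once.
Trained networks look in a picture, given as the dict that the camera call returned (one of the last four; its "shot" number tells which), for a name from the list of things; names that differ only in an ending like _2 or _b are one class to them, and where a whole thing is asked for, a point or a joint stands for the part that bears it (a point fixed in the world has none). Each returns a list of dicts, best first, with "conf" (0 to 1); they miss things now and then, are a little off and sometimes report something else, mostly with a low value. They report only what shows in the picture. A call takes as long as a camera call. They do not tell look-alikes from the thing itself.
- robot.regions_of(picture, name): "mask" (400x640 bool, what is visible of it) and "rect" ([left, top, right, bottom] in pixels, round what is visible of it).
The state is a dict: "t": time; "q": joint angles; "dq": joint speeds; "joint_torque": joint torques, N m; "tool_pos": TCP position; "orientation": TCP orientation; "force": force on the tool from outside, world axes, zero at the start; "wrist_torque": the same for the moment, N m; "opening": finger opening in m; "gripper_force": force on a finger pad.
Only numpy, scipy, OpenCV 4.12 (cv2) and the standard library are available. Lean on these libraries where they do the work, as an engineer would, in place of code of your own. Each camera call takes 0.05 s, during which the arm holds its last target. There are 200 camera calls.

### The job

Pick up the draw hook, hook it behind the yellow pull loop of the drying board under the rack and draw the board out until it presses gently but clearly on the red sprung buffer; hold it there for about a second, neither short of the buffer nor hauled so hard that the board tips. Then unhook without pushing the board away from the buffer and lay the hook, upright on its foot as you found it, back on the cork mat. Keep the hand off the board, leave the wet red bowl standing on it untouched, and do not disturb the jar, the cup or the bowl on top of the rack.

Things in the scene. Friction and masses are not known exactly. Their poses are not given: they have to be found in the camera images.
- hook_handle (a point): Draw hook: dark wooden handle block 70 (x) x 28 (y) x 44 mm high on its flat foot; point at the block's centre, 22 mm above the foot. x points along the steel rod to the prong, z up. The 8 mm rod leaves the block 34 mm above the foot and runs to x = +155 mm, where an 8 mm prong turns straight down to 4 mm above the foot. About 0.2 kg, balanced within the block; grip across the 28 mm width.
- hook_tip (a point): Lower end of the hook's prong: 155 mm ahead (x) of the handle's centre and 18 mm below it. Same axes as the handle.
- mat: Fixed cork mat 270 x 110 x 4 mm, origin at the middle of its underside, x along its length. The hook starts on it, lying along it, its handle towards the mat's -x end.
- rack: Fixed wooden rack; origin on the table, middle of its front edge; x points into it (away from the robot), z up. Posts at y = +-115 mm; four slats across the top, 160 to 174 mm above the table, 270 mm long, 20 mm wide, the first from x = -10 to +10 mm. Guide strips 20 mm high, inner faces at y = +-78 mm, x = -100 to +230 mm, keep the board straight: it slides only along x.
- board: Loose steel-soled plywood drying board 180 (x) x 150 (y) x 16 mm, about 0.8 kg, resting on the table between the guides; origin at the middle of its underside, x points into the rack. It carries the wet bowl; friction makes it drag with some 2 to 6 N (varies). Pressed on the buffer with more than about 10 N it starts to tip up at the back.
- pull_bar (a point): Middle of the level bar of the yellow pull loop on the board: bar 8 mm thick along y, centre 65 mm above the table, 10 mm behind the board's front edge, on two posts (62 mm free between them). Axes as the board. Pull it to -x with the prong behind it (+x side). It starts 20 to 60 mm inside the rack's front edge, under the slats.
- board_front (a point): Middle of the board's front face, 9 mm above the table, 10 mm nearer the robot than the bar; this is the spot that meets the buffer. Same axes as the board.
- stop: Steel bracket 22 x 60 x 20 mm fixed between the guides, origin on the table under its centre, 100 mm before the rack's front edge; axes as the rack. It carries a red sprung buffer (16 mm across) facing the board. The buffer's setting varies and is not reported: its face (buffer_face) stands 37 to 70 mm (+x) from this origin. It yields 1 mm per 2.5 N; find it by feel.
- wet_bowl_centre (a point): Red bowl with wet lacquer, 100 mm across the rim, 52 mm high, 0.2 kg, standing on the board with its centre some 25 mm behind the board's middle; point half-way up.
- lacquer_jar_centre (a point): Bystander: jar 72 mm across, 90 mm high, on a sheet of paper; point half-way up.
- black_cup_centre (a point): Bystander: black cup 72 mm across, 50 mm high, on the same paper; point half-way up.
- shelf_bowl_centre (a point): Bystander: black bowl 100 mm across, 50 mm high, standing on top of the rack's slats; point half-way up.
Not all that is in view belongs to the job. Of the things that look like the part that bears hook_handle, take the one that is farthest to the robot's left at the start.

How it is judged:
By the outcome, as a careful person would: the job done as asked, in the order asked, and still so for the second after the job is handed in, with the robot touching nothing.
It also fails if it takes over 67 s, if anything falls off the work surface, if the arm or the gripper's body presses on something with over 40 N, if the wrist force passes 120 N, or if a joint passes its speed limit or range.

## Working session

There is one attempt and no reset: what is moved stays moved. The work goes in short steps, Python scripts to look and compute and a shell command to move; the robot and the scene stay as the last step left them, time stands still between calls to the robot, and variables do not carry over. Pictures are saved under pics/ and viewed, at most 14 in all, crops included, and the job is handed in when it is done.

```bash
mkdir -p pics; cat > h.py <<'E'
import numpy as np, cv2
from scipy.spatial.transform import Rotation as R
from plant import robot
def cam(n):
    s=robot.read_state(); p=robot.read_camera(n)
    if n=="wrist":
        T=np.eye(4);T[:3,:3]=R.from_rotvec(s["orientation"]).as_matrix();T[:3,3]=s["tool_pos"]
        p["Twc"]=T@np.array(p["T_tool_cam"])
    else:
        Rm=R.from_rotvec(np.ravel(p["rvec"])).as_matrix();T=np.eye(4);T[:3,:3]=Rm.T;T[:3,3]=-Rm.T@np.ravel(p["tvec"]);p["Twc"]=T
    return p
def ray(p,u,v):
    x=(u-p["cx"])/p["fx"];y=(v-p["cy"])/p["fy"];a,b=x,y
    for _ in range(20):
        k=1+p["k1"]*(a*a+b*b);a,b=x/k,y/k
    return p["Twc"][:3,3],p["Twc"][:3,:3]@np.array([a,b,1])
def atz(p,u,v,z):
    o,d=ray(p,u,v);return o+d*(z-o[2])/d[2]
def proj(p,X):
    c=p["Twc"][:3,:3].T@(np.asarray(X)-p["Twc"][:3,3]);a,b=c[:2]/c[2];k=1+p["k1"]*(a*a+b*b)
    return np.array([p["fx"]*a*k+p["cx"],p["fy"]*b*k+p["cy"]])
def save(p,f,crop=None,s=1):
    im=p["frame"][:,:,::-1]
    if crop: l,t,r,b=crop;im=im[t:b,l:r]
    cv2.imwrite("pics/"+f,cv2.resize(im,None,fx=s,fy=s,interpolation=cv2.INTER_CUBIC))
E
python3 - <<'E'
from h import *
for n in("scene","top"):
    p=cam(n);save(p,n+".png");print(n,p["Twc"][:3,3].round(3))
    for k,z in(("hook_handle",.026),("mat",.002),("rack",.17),("board",.016),("pull_bar",.065),("stop",.02),("wet_bowl_centre",.04),("shelf_bowl_centre",.2),("lacquer_jar_centre",.045),("black_cup_centre",.025)):
        for r in robot.regions_of(p,k)[:4]:
            m=r["mask"];v,u=np.nonzero(m)
            print(k,round(r["conf"],2),np.round(r["rect"]).tolist(),atz(p,u.mean(),v.mean(),z).round(3))
E
```

```text
scene [ 1.231 -0.132  0.947]
hook_handle 0.82 [239.0, 176.0, 258.0, 231.0] [ 0.493 -0.316  0.026]
hook_handle 0.66 [148.0, 210.0, 218.0, 239.0] [ 0.593 -0.55   0.026]
mat 0.64 [224.0, 177.0, 272.0, 248.0] [ 0.547 -0.32   0.002]
rack 0.88 [320.0, 198.0, 437.0, 305.0] [0.782 0.026 0.17 ]
board 0.6 [338.0, 238.0, 401.0, 302.0] [0.799 0.031 0.016]
wet_bowl_centre 0.93 [352.0, 255.0, 388.0, 287.0] [0.771 0.035 0.04 ]
shelf_bowl_centre 0.93 [376.0, 213.0, 422.0, 244.0] [0.748 0.087 0.2  ]
lacquer_jar_centre 0.74 [430.0, 182.0, 462.0, 217.0] [0.553 0.303 0.045]
lacquer_jar_centre 0.46 [226.0, 182.0, 271.0, 249.0] [ 0.581 -0.312  0.045]
black_cup_centre 0.83 [418.0, 162.0, 440.0, 188.0] [0.426 0.279 0.025]
top [ 0.516 -0.091  1.65 ]
hook_handle 0.82 [420.0, 193.0, 478.0, 218.0] [ 0.591 -0.554  0.026]
hook_handle 0.77 [381.0, 198.0, 393.0, 260.0] [ 0.491 -0.319  0.026]
mat 0.97 [366.0, 188.0, 408.0, 268.0] [ 0.528 -0.322  0.002]
mat 0.71 [230.0, 114.0, 322.0, 232.0] [0.745 0.041 0.002]
rack 0.73 [270.0, 128.0, 297.0, 162.0] [0.771 0.011 0.17 ]
rack 0.61 [228.0, 114.0, 322.0, 231.0] [0.724 0.026 0.17 ]
board 0.89 [258.0, 124.0, 303.0, 183.0] [0.753 0.022 0.016]
board 0.72 [231.0, 115.0, 323.0, 231.0] [0.743 0.04  0.016]
pull_bar 0.88 [258.0, 124.0, 303.0, 183.0] [0.74  0.015 0.065]
stop 0.73 [270.0, 204.0, 286.0, 227.0] [0.547 0.041 0.02 ]
wet_bowl_centre 0.84 [271.0, 129.0, 297.0, 159.0] [0.794 0.02  0.04 ]
wet_bowl_centre 0.39 [259.0, 126.0, 305.0, 182.0] [0.744 0.017 0.04 ]
shelf_bowl_centre 0.86 [243.0, 136.0, 273.0, 169.0] [0.75  0.084 0.2  ]
lacquer_jar_centre 0.68 [184.0, 209.0, 207.0, 229.0] [0.556 0.298 0.045]
black_cup_centre 0.92 [189.0, 245.0, 217.0, 264.0] [0.433 0.278 0.025]
```

View pics/top.png

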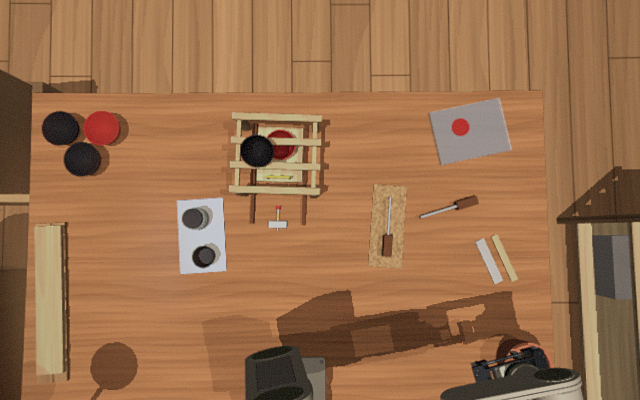

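View pics/scene.png

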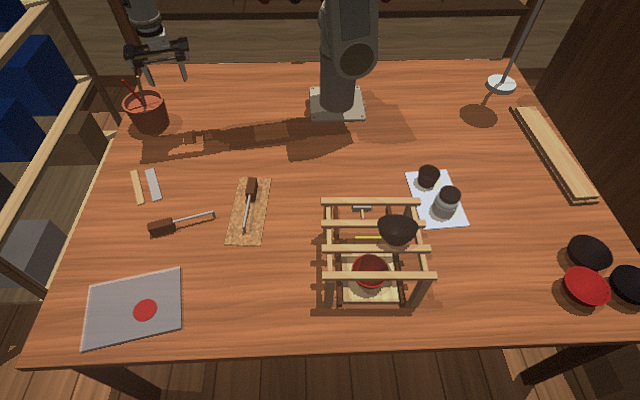

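The scene shows two hook-like things. Top picture: A is on the cork mat, handle near (387,245), rod up to (390,196). B is bare on the table, handle near (466,202). A fits: it is farther to the robot's left (larger y) and lies on the mat. I'll confirm it in a crop.

```bash
python3 - <<'E'
from h import *
p=cam("top");im=p["frame"][:,:,::-1]
a=cv2.resize(im[180:275,355:485],None,fx=6,fy=6,interpolation=cv2.INTER_CUBIC);cv2.imwrite("pics/a.png",a)
save(p,"b.png",(222,105,332,235),4.6)
m=[r for r in robot.regions_of(p,"mat") if r["rect"][0]>350][0]["mask"]
print("mat",cv2.minAreaRect(cv2.findNonZero(m.astype(np.uint8))))
E
```

```text
mat ((387.0580139160156, 226.5479278564453), (33.19905090332031, 81.44882202148438), 4.0141754150390625)
```

View pics/a.png

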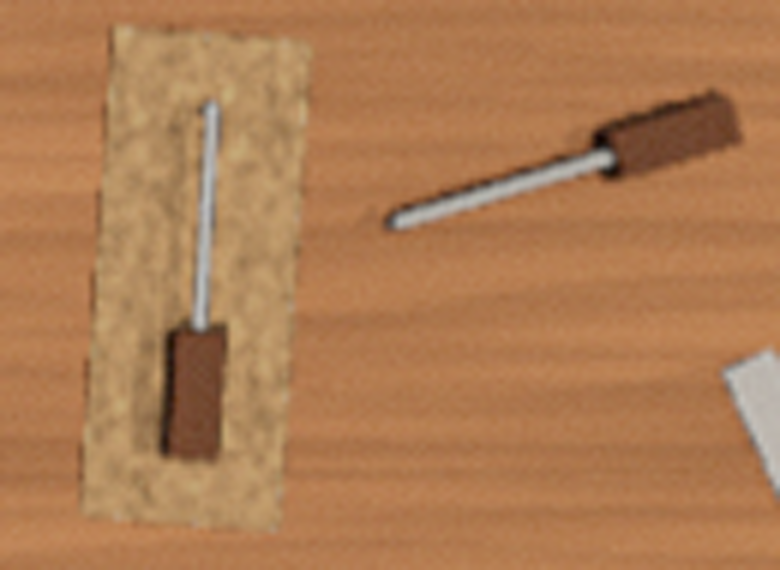

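View pics/b.png

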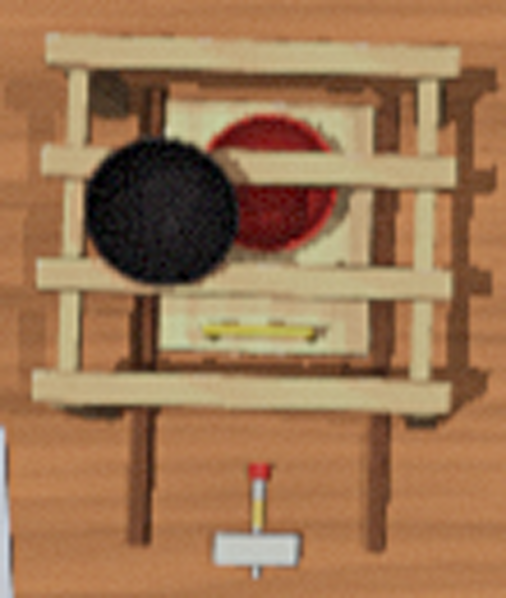

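The crop shows A: handle about (197,393), prong end (211,103), lying along the mat with a rod and prong like the description. It is the right one. In the rack crop: yellow bar (205..320, 331), stop (257,548), red buffer tip (260,465), front slat (32,386)–(450,396).

```bash
python3 - <<'E'
from h import *
p=cam("top")
A=lambda u,v,z:atz(p,355+u/6,180+v/6,z)
B=lambda u,v,z:atz(p,222+u/4.6,105+v/4.6,z)
h=A(197,393,.048);t=A(211,103,.042);d=t-h
print("handle",h,"prong",t,"yaw",np.degrees(np.arctan2(d[1],d[0])),np.hypot(*d[:2]))
l,r=B(32,386,.174),B(450,396,.174);d=l-r
print("slat",l,r,(l+r)/2,np.degrees(np.arctan2(-d[0],d[1])),np.hypot(*d[:2]))
l,r=B(34,260,.174),B(453,286,.174)
a,b=B(205,331,.065),B(320,333,.065);print("bar",a,b,(a+b)/2)
print("stop",B(257,545,.02),"buf",B(260,465,.018))
print("boardfront",B(160,350,.016),B(369,355,.016))
print("mat",atz(p,387.06,226.55,.004))
print(robot.read_state()["orientation"], R.from_rotvec(robot.read_state()["orientation"]).as_matrix().round(3))
E
```

```text
handle [ 0.46308412 -0.31707509  0.048     ] prong [ 0.61861023 -0.32868872  0.042     ] yaw -4.270531954738481 0.15595911944043495
slat [0.63948796 0.1689041  0.174     ] [ 0.63040355 -0.10013684  0.174     ] [0.63494576 0.03438363 0.174     ] -1.933909480687386 0.2691942640540604
bar [0.68573897 0.06875576 0.065     ] [ 0.68361408 -0.01093578  0.065     ] [0.68467652 0.02890999 0.065     ]
stop [0.53766123 0.03690371 0.02      ] buf [0.59452068 0.03470321 0.018     ]
boardfront [0.67762314 0.10581779 0.016     ] [ 0.67263567 -0.0433927   0.016     ]
mat [ 0.52389052 -0.32201756  0.004     ]
[3.11590048e+00 4.00683849e-01 1.06979161e-05] [[ 0.967  0.253  0.   ]
 [ 0.253 -0.967 -0.   ]
 [ 0.     0.    -1.   ]]
```

```bash
python3 -m handwheel '[[-1,0.367,-0.176,0.083,0,0,0.105],[-1,0.367,-0.176,0.083,0,0,0.105],[-1,0.367,-0.176,0.083,0,0,0.105],[-1,0.367,-0.176,0.083,0,0,0.105],[-1,0.367,-0.176,0.083,0,0,0.105],[-1,0.367,-0.176,0.083,0,0,0.105],[-1,0.367,-0.176,0.083,0,0,0.105],[-1,0.367,-0.176,0.083,0,0,0.105],[-1,0.367,-0.176,0.083,0,0,0.105],[-1,0.367,-0.176,0.083,0,0,0.105]]' 40
python3 - <<'E'
from h import *
p=cam("wrist");save(p,"w1.png")
for k,z in(("hook_handle",.048),("mat",.004)):
    for r in robot.regions_of(p,k)[:2]:
        print(k,r["conf"],r["rect"]);q=cv2.minAreaRect(cv2.findNonZero(r["mask"].astype(np.uint8)));print(q,atz(p,*q[0],z))
E
```

```text
t: 2.5
tool_pos: [0.4617, -0.3184, 0.15]
orientation: [3.139, -0.119, 0.0]
force: [-0.4, 0.2, 0.1]
opening: 0.0933
gripper_force: 0.0
hook_handle 0.71 [431.9, 0.0, 636.4, 74.3]
((535.046875, 30.102758407592773), (36.841949462890625, 216.4093475341797), 74.93151092529297) [ 0.57593135 -0.48264647  0.048     ]
hook_handle 0.65 [291.9, 1.3, 331.1, 240.3]
((310.0, 119.5), (239.0, 36.0), 90.0) [ 0.52344482 -0.31779042  0.048     ]
mat 0.71 [244.5, 0.0, 381.4, 258.7]
((313.0, 128.49996948242188), (135.99996948242188, 256.99993896484375), -0.0) [ 0.51251321 -0.3187084   0.004     ]
```

View pics/w1.png

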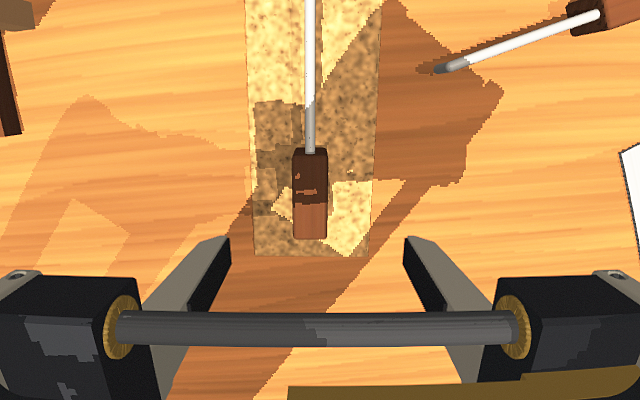

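The wrist view shows the hook well aligned with the fingers: handle from (310,148) to (310,238), rod straight up the picture at u≈310.

```bash
python3 - <<'E'
from h import *
p=cam("wrist")
for u,v,z in((293,150,.048),(327,150,.048),(295,205,.048),(326,205,.048),(310.5,238,.048),(310.5,238,.004),(310,150,.038),(309.5,2,.038)): print(u,v,z,atz(p,u,v,z).round(4))
for X in((.463,-.317,.048),(.498,-.3197,.048),(.428,-.3145,.048),(.428,-.3145,.004)):print(proj(p,X).round(1))
E
```

```text
293 150 0.048 [ 0.5021 -0.3031  0.048 ]
327 150 0.048 [ 0.5001 -0.3285  0.048 ]
295 205 0.048 [ 0.4586 -0.3005  0.048 ]
326 205 0.048 [ 0.4568 -0.3248  0.048 ]
310.5 238 0.048 [ 0.4296 -0.3104  0.048 ]
310.5 238 0.004 [ 0.4103 -0.3081  0.004 ]
310 150 0.038 [ 0.4995 -0.3155  0.038 ]
309.5 2 0.038 [ 0.6049 -0.3236  0.038 ]
[315.5 198.2]
[315.5 153.7]
[315.7 239.4]
[315.8 220.1]
```

```bash
python3 -m handwheel '[[-1,0.003,-0.005,0.06,0,0,0],[-1,0.003,-0.005,0.1,0,0,0],[-1,0.003,-0.005,0.12,0,0,0],[-1,0.003,-0.005,0.127,0,0,0],[-1,0.003,-0.005,0.127,0,0,0],[-1,0.003,-0.005,0.127,0,0,0],[1,0.003,-0.005,0.127,0,0,0],[1,0.003,-0.005,0.127,0,0,0],[1,0.003,-0.005,0.127,0,0,0],[1,0.003,-0.005,0.127,0,0,0],[1,0.003,-0.005,0.127,0,0,0],[1,0.003,-0.005,0.127,0,0,0],[1,0.003,-0.005,0.127,0,0,0],[1,0.003,-0.005,0.127,0,0,0]]' 40
```

```text
t: 4.45
tool_pos: [0.4657, -0.3126, 0.0226]
orientation: [3.139, -0.116, -0.0]
force: [0.2, 0.0, -0.6]
opening: 0.0275
gripper_force: 40.0
```

```bash
python3 -m handwheel '[[1,0,0,-0.03,0,0,0],[1,0,0,-0.077,0,0,0],[1,-0.046,-0.08,-0.077,0,0,0],[1,-0.046,-0.14,-0.077,0,0,-0.013],[1,-0.046,-0.2,-0.077,0,0,-0.013],[1,-0.046,-0.26,-0.077,0,0,-0.013],[1,-0.046,-0.32,-0.077,0,0,-0.013],[1,-0.046,-0.346,-0.077,0,0,-0.013],[1,-0.046,-0.346,-0.077,0,0,-0.013],[1,-0.046,-0.346,-0.077,0,0,-0.013],[1,-0.046,-0.346,-0.077,0,0,-0.013]]'
python3 - <<'E'
from h import *
p=cam("wrist");save(p,"w2.png")
for X in((.6847,.0289,.065),(.5945,.0347,.018)):print(proj(p,X).round(1))
for k in("hook_tip","pull_bar","board_front"):
    for r in robot.regions_of(p,k)[:2]: print(k,r["conf"],r["rect"])
E
```

```text
t: 5.82
tool_pos: [0.4454, 0.0348, 0.0995]
orientation: [3.141, -0.055, -0.001]
force: [0.1, 0.2, -1.5]
opening: 0.0279
gripper_force: 40.0
[ 312.6 -244.1]
[309.2 -21.1]
hook_tip 0.95 [282.4, 0.0, 348.3, 360.0]
pull_bar 0.73 [153.8, 0.4, 443.3, 110.5]
```

View pics/w2.png

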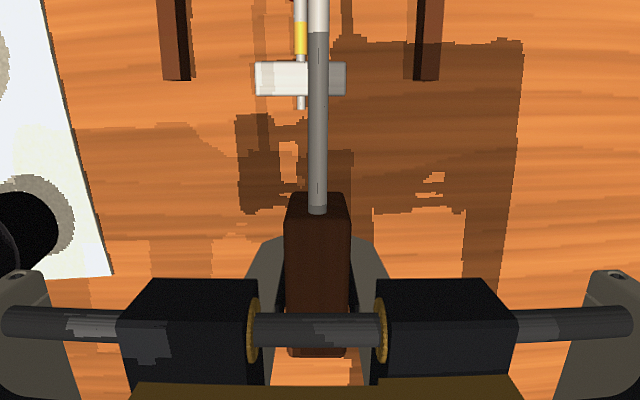

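The wrist view shows the hook straight in the grip (rod at u≈318). The stop is at (300,78), and the guide ends' inner top corners are at about (189,78) and (414,78). I'll check the lateral centre against these.

```bash
python3 - <<'E'
from h import *
p=cam("wrist")
a,b=atz(p,190,79,.02),atz(p,415,79,.02);print(a,b,(a+b)/2)
print("stop front/back",atz(p,301,94,.02),atz(p,301,62,.02),"rod",atz(p,318,210,.1155+.0),atz(p,318,5,.1155))
E
```

```text
[0.53810601 0.11550829 0.02      ] [ 0.53267536 -0.03172616  0.02      ] [0.53539068 0.04189107 0.02      ]
stop front/back [0.5253717  0.04310547 0.02      ] [0.54533462 0.04219176 0.02      ] rod [0.47774325 0.03390193 0.1155    ] [0.55677605 0.03123697 0.1155    ]
```

```bash
python3 -m handwheel '[[1,0.02,-0.006,0,0,0,0],[1,0.04,-0.006,0,0,0,0],[1,0.06,-0.006,0,0,0,0],[1,0.08,-0.006,0,0,0,0],[1,0.1,-0.006,0,0,0,0],[1,0.1,-0.006,0,0,0,0],[1,0.1,-0.006,0,0,0,0]]'
python3 - <<'E'
from h import *
s=cam("scene");t=cam("top")
a=cv2.resize(s["frame"][185:315,310:445,::-1],(540,520),interpolation=cv2.INTER_CUBIC)
b=cv2.resize(t["frame"][135:235,255:305,::-1],(260,520),interpolation=cv2.INTER_CUBIC)
cv2.imwrite("pics/c.png",np.hstack([a,b]))
for n,p in(("s",s),("t",t)):
  for X in((.7,.032,.115),(.7,.032,.085),(.684,.033,.065),(.546,.037,.1)):print(n,proj(p,X).round(1))
E
```

```text
t: 6.95
tool_pos: [0.5449, 0.0384, 0.0993]
orientation: [-3.141, 0.053, 0.002]
force: [-0.6, 0.6, -2.2]
opening: 0.0275
gripper_force: 40.0
s [368.1 231.3]
s [366.8 237.2]
s [365.7 236.1]
s [362.7 190.9]
t [276.8 170.6]
t [277.6 171.7]
t [277.8 177.4]
t [275.8 220.5]
```

View pics/c.png

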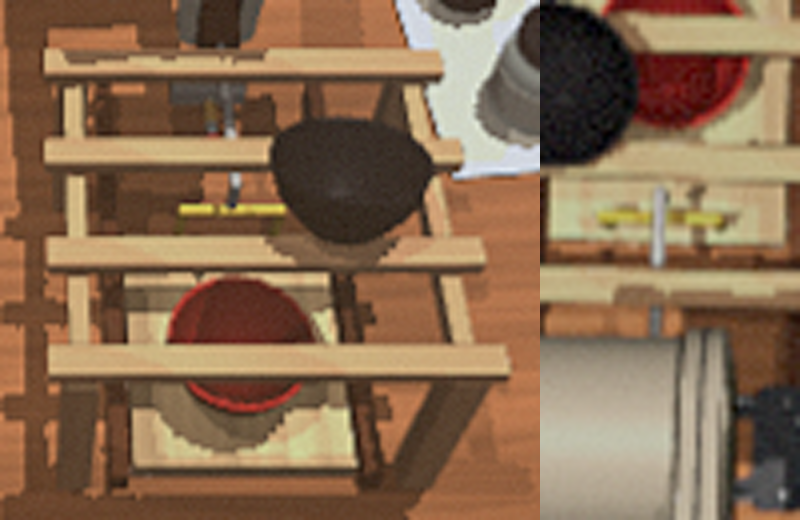

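The pictures agree. In the top crop the rod end is at (660,187) and the bar at (660,219). In the scene crop the prong tip is at (235,205) and the bar at (235,210). That puts the prong only about 11 mm behind the bar, so I'll go 8 mm further in and then lower.

```bash
python3 -m handwheel '[[1,0.008,0,0,0,0,0],[1,0.008,0,0,0,0,0],[1,0.008,0,0.01,0,0,0],[1,0.008,0,0.018,0,0,0],[1,0.008,0,0.022,0,0,0],[1,0.008,0,0.022,0,0,0]]'
```

```text
t: 7.8
tool_pos: [0.553, 0.0383, 0.0769]
orientation: [-3.141, 0.052, 0.002]
force: [-0.1, 0.1, -2.1]
opening: 0.0276
gripper_force: 40.0
```

```bash
python3 -m handwheel '[[1,0,0,0.007,0,0,0],[1,0,0,0.014,0,0,0],[1,0,0,0.014,0,0,0],[1,-0.003,0,0.014,0,0,0],[1,-0.006,0,0.014,0,0,0],[1,-0.008,0,0.014,0,0,0],[1,-0.008,0,0.014,0,0,0],[1,-0.008,0,0.014,0,0,0]]'
python3 - <<'E'
from h import *
s=cam("scene");t=cam("top")
a=cv2.resize(s["frame"][195:295,320:420,::-1],(520,520),interpolation=cv2.INTER_CUBIC)
b=cv2.resize(t["frame"][135:235,255:305,::-1],(260,520),interpolation=cv2.INTER_CUBIC)
cv2.imwrite("pics/d.png",np.hstack([a,b]))
E
```

```text
t: 8.8
tool_pos: [0.5457, 0.0386, 0.0638]
orientation: [-3.141, 0.052, -0.0]
force: [0.6, 1.1, -1.4]
opening: 0.0279
gripper_force: 40.0
```

View pics/d.png

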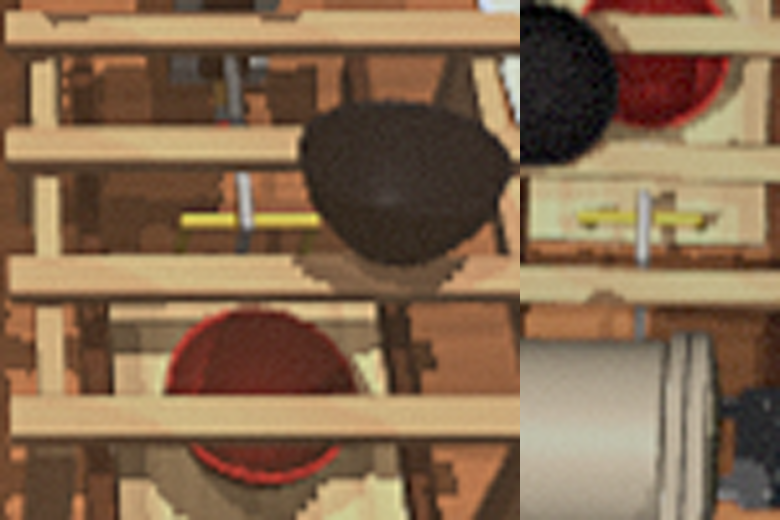

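The prong crosses in front of the bar in the scene crop at (243,220), and its dark end shows below at (243,245), so it is hooked behind the bar. Now I draw, reading the force on the way.

```bash
python3 -m handwheel '[[1,-0.002,0,0,0,0,0],[1,-0.004,0,0,0,0,0],[1,-0.006,0,0,0,0,0],[1,-0.009,0,0,0,0,0],[1,-0.012,0,0,0,0,0],[1,-0.016,0,0,0,0,0],[1,-0.02,0,0,0,0,0],[1,-0.024,0,0,0,0,0],[1,-0.028,0,0,0,0,0],[1,-0.032,0,0,0,0,0],[1,-0.036,0,0,0,0,0],[1,-0.04,0,0,0,0,0]]'
python3 -m handwheel '[[1,-0.003,0,0,0,0,0],[1,-0.006,0,0,0,0,0],[1,-0.009,0,0,0,0,0],[1,-0.012,0,0,0,0,0],[1,-0.015,0,0,0,0,0],[1,-0.018,0,0,0,0,0]]'
python3 - <<'E'
from h import *
p=cam("wrist")
print(robot.read_state()["force"])
save(p,"w3.png")
for X in((.5945,.0367,.018),(.5945,.0367,.009)):print(proj(p,X).round(1))
for k in("hook_tip","pull_bar","board_front","stop"):
    for r in robot.regions_of(p,k)[:2]: print(k,r["conf"],r["rect"])
E
```

```text
t: 10.4
tool_pos: [0.5055, 0.0399, 0.0638]
orientation: [3.141, -0.052, 0.001]
force: [4.6, -0.8, -1.4]
opening: 0.0279
gripper_force: 40.0
t: 11.15
tool_pos: [0.4876, 0.0405, 0.0637]
orientation: [-3.141, 0.052, -0.0]
force: [5.1, -0.3, -0.9]
opening: 0.0276
gripper_force: 40.0
[ 2.39509159 -0.27865253 -1.27027201]
[318.   42.1]
[318.   44.4]
hook_tip 0.97 [282.8, 0.0, 348.0, 358.9]
pull_bar 0.43 [258.3, 35.9, 363.4, 174.0]
board_front 0.26 [281.9, 0.0, 349.3, 358.3]
stop 0.71 [257.5, 35.9, 362.8, 170.2]
```

```bash
python3 -m handwheel '[[1,-0.002,0,0,0,0,0],[1,-0.004,0,0,0,0,0],[1,-0.006,0,0,0,0,0],[1,-0.008,0,0,0,0,0],[1,-0.01,0,0,0,0,0]]'
python3 -m handwheel '[[1,-0.001,0,0,0,0,0],[1,-0.002,0,0,0,0,0],[1,-0.003,0,0,0,0,0]]'
python3 -m handwheel '[[1,-0.001,0,0,0,0,0],[1,-0.002,0,0,0,0,0],[1,-0.003,0,0,0,0,0]]'
python3 -c '
from h import *
p=cam("top");save(p,"e.png",(245,135,315,240),5.6)'
```

```text
t: 12.02
tool_pos: [0.4775, 0.0408, 0.0637]
orientation: [-3.141, 0.052, -0.0]
force: [4.5, 1.0, -0.7]
opening: 0.0281
gripper_force: 40.0
t: 12.4
tool_pos: [0.4746, 0.0409, 0.0637]
orientation: [-3.141, 0.052, -0.0]
force: [4.6, -0.6, -1.7]
opening: 0.0279
gripper_force: 40.0
t: 12.78
tool_pos: [0.4716, 0.041, 0.0637]
orientation: [3.141, -0.052, 0.0]
force: [4.4, -0.3, -1.3]
opening: 0.028
gripper_force: 40.0
```

View pics/e.png

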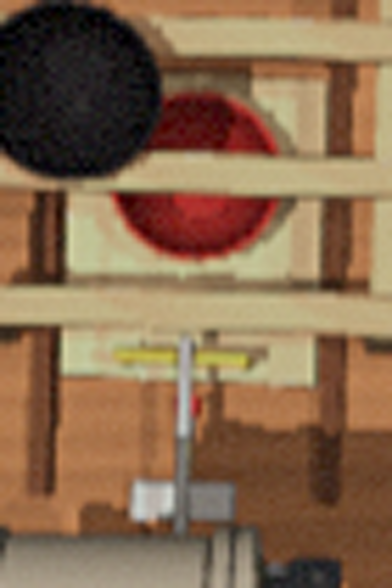

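In the crop the board front is at v≈383 and the red buffer tip at v≈395 (beside the rod at u≈193), so the gap is about 6 mm. Dragging friction is steady at about 4.5 N. I'll close in by 1 mm steps.

```bash
python3 -m handwheel '[[1,-0.001,0,0,0,0,0],[1,-0.002,0,0,0,0,0]]' | egrep 'pos|force: \['
python3 -m handwheel '[[1,-0.001,0,0,0,0,0],[1,-0.002,0,0,0,0,0]]'| egrep 'pos|force: \['
python3 -m handwheel '[[1,-0.001,0,0,0,0,0]]'| egrep 'pos|force: \['
python3 -m handwheel '[[1,-0.001,0,0,0,0,0]]'| egrep 'pos|force: \['
```

```text
tool_pos: [0.4697, 0.0411, 0.0637]
force: [4.7, 0.4, -2.3]
tool_pos: [0.4676, 0.0411, 0.0637]
force: [5.1, -0.1, -0.8]
tool_pos: [0.4667, 0.0412, 0.0637]
force: [4.5, 0.2, -1.0]
tool_pos: [0.4656, 0.0412, 0.0637]
force: [5.9, 0.5, 0.0]
```

```bash
python3 -m handwheel '[[1,-0.001,0,0,0,0,0]]'| egrep 'pos|force: \['
python3 -c '
from h import *
import time
for i in range(2): cam("top");print(robot.read_state()["force"].round(1) if hasattr(robot.read_state()["force"],"round") else robot.read_state()["force"])'
```

```text
tool_pos: [0.4646, 0.0413, 0.0637]
force: [5.6, 0.7, -0.3]
[ 5.2  0.  -0.2]
[ 4.1 -1.4 -0.2]
```

```bash
python3 -m handwheel '[[1,-0.001,0,0,0,0,0]]'| egrep 'pos|force: \['
python3 -c '
from h import *
for i in range(3): cam("top");print(np.round(robot.read_state()["force"],1))'
```

```text
tool_pos: [0.4637, 0.0413, 0.0637]
force: [5.6, -0.3, -1.3]
[ 3.6  0.1 -1.3]
[ 4.4 -0.1 -0.9]
[ 3.8 -1.2 -1.9]
```

```bash
python3 -m handwheel '[[1,-0.001,0,0,0,0,0]]'| egrep 'pos|force: \['
python3 -c '
from h import *
for i in range(3): cam("top");print(np.round(robot.read_state()["force"],1))'
```

```text
tool_pos: [0.4627, 0.0413, 0.0637]
force: [5.1, 0.1, -1.3]
[ 5.2 -0.5 -0.8]
[ 4.4 -0.1 -0.7]
[ 4.3 -0.3 -0.6]
```

```bash
python3 -m handwheel '[[1,-0.001,0,0,0,0,0]]'| egrep 'pos|force: \['
python3 -c '
from h import *
for i in range(3): cam("top");print(np.round(robot.read_state()["force"],1))'
```

```text
tool_pos: [0.4618, 0.0413, 0.0637]
force: [6.4, 0.1, -2.5]
[ 6.5 -1.5 -1.5]
[ 5.2 -0.1 -1.7]
[ 5.3 -0.6 -1.6]
```

```bash
python3 -m handwheel '[[1,-0.001,0,0,0,0,0]]'| egrep 'pos|force: \['
python3 -c '
from h import *
for i in range(3): cam("top");print(np.round(robot.read_state()["force"],1))'
```

```text
tool_pos: [0.461, 0.0414, 0.0638]
force: [6.5, -0.1, -2.4]
[ 6.4 -0.5 -1.9]
[ 5.8  1.2 -2.7]
[ 7.8  0.8 -2.1]
```

```bash
python3 -m handwheel '[[1,-0.001,0,0,0,0,0]]'| egrep 'pos|force: \['
python3 -c '
from h import *
for i in range(3): cam("top");print(np.round(robot.read_state()["force"],1))'
```

```text
tool_pos: [0.4602, 0.0414, 0.0638]
force: [8.6, -0.2, -3.5]
[ 7.1  0.4 -2.7]
[ 7.6  0.6 -3.5]
[ 7.8  1.  -2.8]
```

```bash
python3 -m handwheel '[[1,-0.001,0,0,0,0,0],[1,-0.001,0,0,0,0,0]]'| egrep 'pos|force: \['
python3 -c '
from h import *
for i in range(3): cam("top");print(np.round(robot.read_state()["force"],1))'
```

```text
tool_pos: [0.4593, 0.0414, 0.0638]
force: [8.5, -0.6, -3.7]
[ 8.6 -0.1 -3.4]
[ 8.7  0.6 -3. ]
[ 8.2 -0.4 -5. ]
```

```bash
python3 -m handwheel '[[1,-0.001,0,0,0,0,0],[1,-0.001,0,0,0,0,0]]'| egrep 'pos|force: \['
python3 -c '
from h import *
for i in range(2): p=cam("top");print(np.round(robot.read_state()["force"],1))
save(p,"f.png",(245,135,315,240),5.6)'
```

```text
tool_pos: [0.4585, 0.0414, 0.0638]
force: [10.6, -0.2, -4.4]
[10.6 -0.5 -4.4]
[10.9  0.5 -3.8]
```

View pics/f.png

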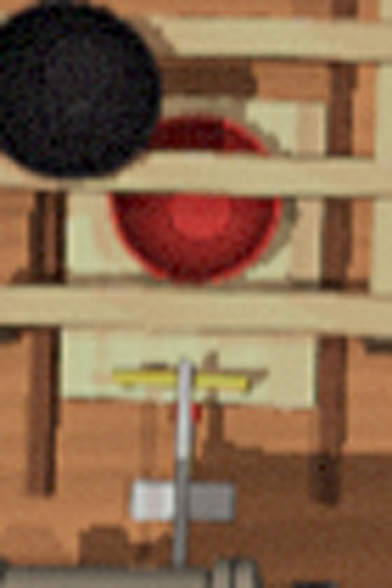

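The board front (v≈404) now meets the red buffer tip (v≈405). The pull is about 10.7 N against about 4.6 N of drag, so the buffer takes about 6 N. Now I hold, then ease off.

```bash
python3 -m handwheel '[[1,0,0,0,0,0,0],[1,0,0,0,0,0,0],[1,0,0,0,0,0,0],[1,0,0,0,0,0,0],[1,0,0,0,0,0,0],[1,0,0,0,0,0,0],[1,0,0,0,0,0,0],[1,0,0,0,0,0,0],[1,0,0,0,0,0,0]]'| egrep 't:|pos|force: \['
python3 -m handwheel '[[1,0.001,0,0,0,0,0],[1,0.002,0,0,0,0,0],[1,0.003,0,0,0,0,0],[1,0.004,0,0,0,0,0],[1,0.005,0,0,0,0,0],[1,0.006,0,0,0,0,0],[1,0.007,0,0,0,0,0],[1,0.008,0,0,0,0,0],[1,0.008,0,0,0,0,0],[1,0.008,0,0,0,0,0]]'| egrep 't:|pos|force: \['
```

```text
t: 17.05
tool_pos: [0.4586, 0.0414, 0.0639]
force: [10.0, 0.4, -4.9]
t: 18.3
tool_pos: [0.4656, 0.0412, 0.0637]
force: [0.4, 0.3, -1.5]
```

```bash
python3 -m handwheel '[[1,0,0,-0.004,0,0,0],[1,0,0,-0.01,0,0,0],[1,0,0,-0.01,0,0,0]]'| egrep 't:|pos|force: \['
python3 -m handwheel '[[1,0,0,-0.01,0,0,0],[1,0,0,-0.02,0,0,0],[1,0,0,-0.03,0,0,0],[1,0,0,-0.034,0,0,0],[1,0,0,-0.034,0,0,0]]'| egrep 't:|pos|force: \['
python3 -c '
from h import *
s=cam("scene");t=cam("top")
a=cv2.resize(s["frame"][185:285,320:420,::-1],(520,520),interpolation=cv2.INTER_CUBIC)
b=cv2.resize(t["frame"][135:235,255:305,::-1],(260,520),interpolation=cv2.INTER_CUBIC)
cv2.imwrite("pics/g.png",np.hstack([a,b]))'
```

```text
t: 18.68
tool_pos: [0.4663, 0.0412, 0.0746]
force: [0.0, -0.4, -0.7]
t: 19.3
tool_pos: [0.4659, 0.0412, 0.1081]
force: [-0.4, -0.7, -2.1]
```

View pics/g.png

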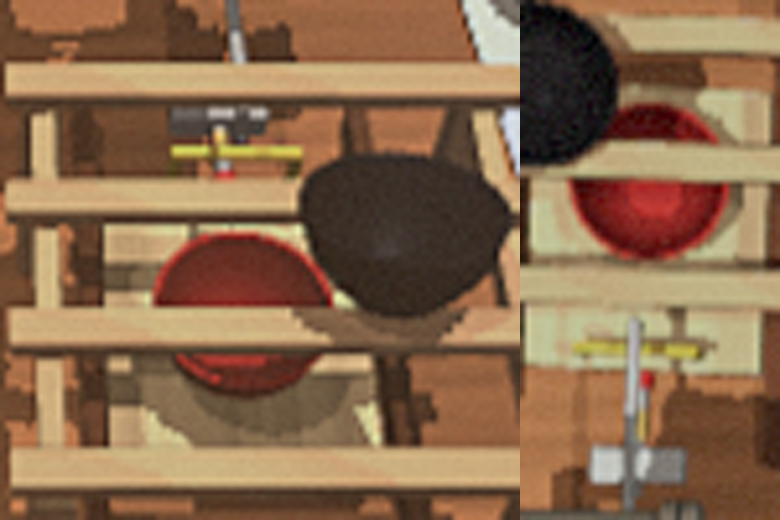

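The scene crop shows the hook clear of the bar, and the top crop shows the board front (v≈373) still at the buffer tip (v≈375). I'll back out and carry the hook to the mat.

```bash
python3 -m handwheel '[[1,-0.03,0,0,0,0,0],[1,-0.06,0,0,0,0,0],[1,-0.06,0,0,0,0,0],[1,-0.06,0.06,0,0,0,0],[1,-0.05,0.12,0,0,0,0.013],[1,-0.03,0.18,0,0,0,0.013],[1,-0.01,0.24,0,0,0,0.013],[1,0.011,0.3,0,0,0,0.013],[1,0.011,0.34,0,0,0,0.013],[1,0.011,0.354,0,0,0,0.013],[1,0.011,0.354,0,0,0,0.013],[1,0.011,0.354,0.04,0,0,0.013],[1,0.011,0.354,0.06,0,0,0.013],[1,0.011,0.354,0.06,0,0,0.013]]'
python3 -c '
from h import *
p=cam("wrist");save(p,"w4.png")'
```

```text
t: 21.15
tool_pos: [0.4636, -0.3106, 0.0455]
orientation: [-3.137, 0.114, 0.006]
force: [-0.2, -0.1, -1.3]
opening: 0.0279
gripper_force: 40.0
```

View pics/w4.png

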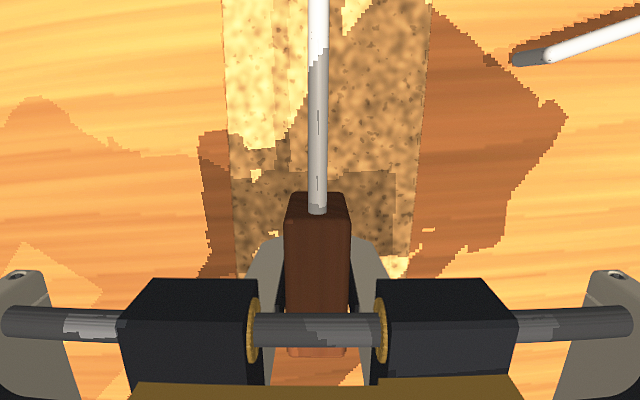

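The hook sits in the grip exactly as before (rod u≈318, handle end v≈195), over the mat. I'll lower and release.

```bash
python3 -m handwheel '[[1,0.002,0.002,0.01,0,0,0],[1,0.002,0.002,0.018,0,0,0],[1,0.002,0.002,0.021,0,0,0],[1,0.002,0.002,0.0215,0,0,0],[1,0.002,0.002,0.022,0,0,0],[1,0.002,0.002,0.0225,0,0,0],[1,0.002,0.002,0.0225,0,0,0]]'
```

```text
t: 22.08
tool_pos: [0.4668, -0.3152, 0.0253]
orientation: [3.139, -0.116, 0.0]
force: [0.3, 0.4, -1.3]
opening: 0.0276
gripper_force: 40.0
```

```bash
python3 -m handwheel '[[1,0,0,0.001,0,0,0],[1,0,0,0.002,0,0,0],[1,0,0,0.0025,0,0,0],[1,0,0,0.0025,0,0,0]]'
```

```text
t: 22.58
tool_pos: [0.4667, -0.3151, 0.0226]
orientation: [-3.139, 0.116, -0.0]
force: [0.6, 0.2, -2.1]
opening: 0.0277
gripper_force: 40.0
```

```bash
python3 -m handwheel '[[1,0,0,0.0005,0,0,0],[1,0,0,0.0005,0,0,0]]' | egrep "pos|force"
python3 -m handwheel '[[1,0,0,0.0005,0,0,0],[1,0,0,0.0005,0,0,0]]'| egrep "pos|force"
```

```text
tool_pos: [0.4668, -0.3151, 0.0226]
force: [-3.0, 1.9, 5.0]
gripper_force: 40.0
tool_pos: [0.4668, -0.3152, 0.0226]
force: [-5.1, 4.6, 9.7]
gripper_force: 40.0
```

On the mat. Release gently, rise straight up.

```bash
python3 -m handwheel '[[1,0,0,-0.0007,0,0,0],[1,0,0,-0.0007,0,0,0],[0,0,0,-0.0007,0,0,0],[0,0,0,-0.0007,0,0,0],[-1,0,0,-0.0007,0,0,0],[-1,0,0,-0.0007,0,0,0],[-1,0,0,-0.0007,0,0,0],[-1,0,0,-0.0007,0,0,0],[-1,0,0,-0.0007,0,0,0],[-1,0,0,-0.04,0,0,0],[-1,0,0,-0.09,0,0,0],[-1,0,0,-0.14,0,0,0],[-1,0,0,-0.2,0,0,0],[-1,-0.06,0,-0.2,0,0,0],[-1,-0.09,0,-0.2,0,0,0],[-1,-0.09,0,-0.2,0,0,0]]'
python3 -c '
from h import *
s=cam("scene");t=cam("top")
a=cv2.resize(t["frame"][110:270,225:410,::-1],(740,640)[:2],interpolation=cv2.INTER_CUBIC)[:590]
cv2.imwrite("pics/z.png",a)
for n,p in(("s",s),("t",t)):
  for k,z in(("hook_handle",.026),("wet_bowl_centre",.04),("shelf_bowl_centre",.2),("lacquer_jar_centre",.045),("black_cup_centre",.025)):
    for r in robot.regions_of(p,k)[:2]:
        v,u=np.nonzero(r["mask"]);print(n,k,round(r["conf"],2),np.round(r["rect"]).tolist(),atz(p,u.mean(),v.mean(),z).round(3))'
```

```text
t: 25.08
tool_pos: [0.3757, -0.3086, 0.222]
orientation: [3.139, -0.119, 0.001]
force: [0.4, -1.2, -1.1]
opening: 0.093
gripper_force: 0.0
s hook_handle 0.92 [245.0, 176.0, 257.0, 200.0] [ 0.466 -0.315  0.026]
s hook_handle 0.81 [147.0, 212.0, 217.0, 241.0] [ 0.592 -0.549  0.026]
s wet_bowl_centre 0.86 [348.0, 232.0, 384.0, 259.0] [0.691 0.036 0.04 ]
s wet_bowl_centre 0.69 [336.0, 211.0, 393.0, 271.0] [0.722 0.021 0.04 ]
s shelf_bowl_centre 0.66 [378.0, 213.0, 418.0, 246.0] [0.749 0.086 0.2  ]
s shelf_bowl_centre 0.65 [348.0, 228.0, 387.0, 260.0] [0.786 0.006 0.2  ]
s lacquer_jar_centre 0.73 [432.0, 184.0, 465.0, 219.0] [0.555 0.303 0.045]
s black_cup_centre 0.68 [419.0, 165.0, 441.0, 189.0] [0.426 0.28  0.025]
t hook_handle 0.65 [386.0, 199.0, 393.0, 256.0] [ 0.494 -0.321  0.026]
t hook_handle 0.52 [420.0, 194.0, 476.0, 219.0] [ 0.59  -0.554  0.026]
t wet_bowl_centre 0.96 [263.0, 155.0, 295.0, 186.0] [0.705 0.028 0.04 ]
t wet_bowl_centre 0.73 [384.0, 204.0, 391.0, 257.0] [ 0.472 -0.317  0.04 ]
t shelf_bowl_centre 0.87 [240.0, 133.0, 274.0, 169.0] [0.748 0.085 0.2  ]
t lacquer_jar_centre 0.84 [182.0, 210.0, 210.0, 230.0] [0.556 0.298 0.045]
t black_cup_centre 0.84 [192.0, 244.0, 213.0, 266.0] [0.434 0.277 0.025]
```

View pics/z.png

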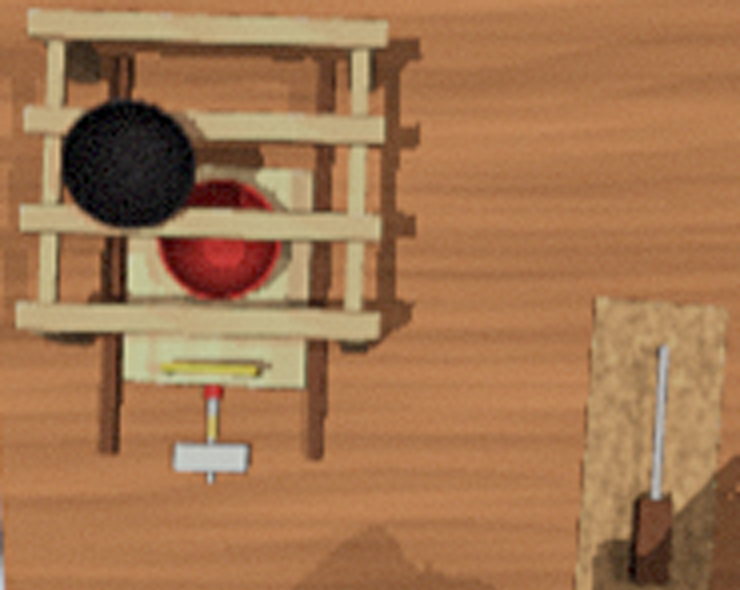

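The board front (v≈385) touches the red buffer at (213,388). The hook stands on its foot on the mat (handle about (652,538)). The bowls, jar and cup are unmoved, and the robot is clear. Handing in.

```bash
python3 -c '
from plant import robot
print(robot.close_job())'
```

```text
the job is handed in; nothing more can be done
None
```

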